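# Lift the cast camera bracket from its mould and hold it in the datum corner

## Task

Lift the orange camera bracket out of the black mould and set it down flat on the steel locating plate, pressed into the corner of the two blue fences so that its base's long side is flush against the long fence and its short side against the short fence, both firmly touched at once. Finish while still gripping the bracket and pressing it into the corner, as for a measurement: do not let go. Leave the other things on the table where they are.

Things in the scene. Friction and masses are not known exactly. Their poses are not given: they have to be found in the camera images.
- bracket: ORANGE cast-resin camera bracket, an upside-down T: base 70 mm (x) by 50 mm (y) by 12 mm thick; on its middle an upright rib 44 mm long (x), 12 mm thick (y), whose top is 48 mm above the underside. 0.1 to 0.23 kg. Alike after half a turn. Origin: centre of the underside; z up. Starts loose in the mould's cavity. Grip the rib across its thickness from above
- mould: black open mould block fixed to the table, 124 (x) by 104 mm (y), top 28 mm above the table; in its middle a cavity 74 (x) by 54 mm (y), 10 mm deep (floor 18 mm above the table; 2 mm gap round the bracket's base). Four brass pins, 8 mm across, stand 5 mm above the top at its corners. Origin: centre of the underside
- fixture: dark steel locating plate fixed to the table, 160 mm (x) by 130 mm (y), 12 mm thick, carrying two blue fences that make an inside corner. Origin: centre of the underside. Mould and fixture may be on either side (left or right), each turned by up to about 0.6 rad. Plate and fences are rigid, ground smooth (friction about 0.2)
- long_fence: the long blue rigid fence, a fixed bar 140 mm long, 16 mm thick, 20 mm high on the plate, running along the fixture's x; its face that touches the bracket looks to the fixture's -y. Origin: centre of the bar's underside (8 mm behind that face)
- short_fence: the short blue rigid fence, a fixed bar 105 mm long, 16 mm thick, 20 mm high on the plate, running along the fixture's y; its face that touches the bracket looks to the fixture's -x. Origin: centre of the bar's underside (8 mm behind that face)
- corner (a point): the inside corner where the faces of the two fences meet, on the top face of the plate (12 mm above the table); axes as the fixture's. The long fence runs from here to -x, the short fence to -y. The bracket, seated, has its underside's centre at x = -35 mm, y = -25 mm, z = 0 from here
- spare_bracket: a second bracket of the same shape but GREY, standing loose on the table; a bystander. Origin: centre of its underside
- lens: black round camera lens, 42 mm across, 50 mm tall, standing on the table; a bystander. Origin: centre of its underside
- screw_jar: small glass jar with white cap, 56 mm across, 75 mm tall; a bystander. Origin: centre of its underside
- screwdriver: screwdriver 190 mm long lying on the table; a bystander. Origin: underside, about mid-length
- clamp_block: yellow and blue plastic clamp block, 65 x 35 x 30 mm; a bystander. Origin: underside, centre of the yellow part
- red_cap: red round plastic cap, 48 mm across, 38 mm tall; a bystander. Origin: centre of its underside
- fork: flat white printed fork, 120 x 35 x 8 mm; a bystander. Origin: underside, near its middle
There are look-alikes about, which are no part of the job. Leave any purple look-alike of the bracket alone.

How it is judged:
By the outcome, as a careful person would: the job done as asked, in the order asked, and still so for the second after the job is handed in, while the arm keeps its last pose, push and grip.
It also fails if it takes over 51 s, if anything falls off the work surface, if the arm or the gripper's body presses on something with over 40 N, if the wrist force passes 120 N, or if a joint passes its speed limit or range.

## Robot

A 6-joint arm with a two-finger parallel gripper is mounted at the origin on the work surface. World frame = base frame: x ahead of the robot, y to its left, z up, the work surface at z = 0. Lengths are in m, angles in degrees, forces in N, time in s.
With the tool pointing down it reaches from about 0.325 to 0.85 m from the base axis. Payload 15.5 kg.
Tool frame: the origin (TCP) lies at the very end of the fingers, on their centre line; the grasp point (between the pads) lies arm.grip_depth behind it (arm.grip_depth is the distance from the TCP to the grasp point, in m); z points along the fingers, y is the line along which they close (so a half turn about z gives the same grasp; the last joint's range is limited). The gripper opens to 91 mm and grips with 3 to 60 N. Pads are 32 mm wide; open, the fingers measure 118 mm over their backs; the gripper's body (76 mm by 178 mm) begins 60 mm behind the grasp point.
Start: joints at [-81.904, 28.281, 77.091, -0, 74.628, -5.472], TCP at [0.147, -0.608, 0.214] pointing down, gripper open.
Joint ranges: [-166.48, 166.48], [-47.26, 123.95], [12.59, 153.08], [-70.14, 250.14], [6.76, 159.57], [-176.63, 176.63]. Speed limits (degrees/s): [108.29, 108.29, 147.25, 172.46, 172.46, 172.46].

## Interface

Orientations are given as a 3x3 rotation matrix whose columns are the frame's x, y, z axes.
In Python, from rig import arm gives the robot as it stands. Calls block until the motion is done:
- arm.move_to(position, orientation): joint-space move of the TCP to a pose.
- arm.move_l(position, orientation=None, feed=0.15): straight line of the TCP; orientation=None keeps the orientation; feed is the mean speed in m/s.
- arm.move_joints(angles): joint-space move.
- arm.grip(opening): finger opening in m; the grip force is fixed at half the most; returns when the fingers have stopped.
- arm.sleep(seconds).
- arm.solve_ik(position, orientation): joint angles nearest the present ones, or None.
- arm.snapshot(name): name is "scene" or "top"; returns the picture (420x560x3 uint8, red, green, blue); there is no depth.
- arm.get_calibration(name): a dict with "intrinsics" (3x3 intrinsics, pixels), "cam_to_world" (4x4, takes a point from camera to world coordinates). Camera axes: x right, y down, z forward; pixel columns grow to the right and rows downward; lengths in m; the calibration is good to about 2 mm. A picture is of the moment at which its call begins. get_calibration takes no time and is no camera call.
A pose or a line that the arm cannot do raises arm.Unreachable and nothing moves.
- arm.sign_off(): hands the job in; it is judged then, once.
Readings, each from a call of its own:
- arm.current_t(): time.
- arm.current_joint_positions(): joint angles.
- arm.current_dq(): joint speeds.
- arm.current_tau(): joint torques, N m.
- arm.current_ee_pos(): TCP position.
- arm.current_tool_rot(): TCP orientation.
- arm.current_force(): force on the tool from outside, world axes, zero at the start.
- arm.current_torque(): the same for the moment, N m.
- arm.current_width(): finger opening in m.
- arm.current_grasp_force(): force on a finger pad.
Only numpy, scipy, OpenCV 4.12 (cv2) and the standard library are available. Lean on these libraries where they do the work, as an engineer would, in place of code of your own. Each camera call takes 0.05 s, during which the arm holds its last target. There are 200 camera calls.

## Working session

There is one attempt and no reset: what is moved stays moved. The work goes in short steps, each a Python script; the robot and the scene stay as the last script left them, time stands still between calls to the robot, and variables do not carry over. Pictures are saved under pics/ and viewed, at most 10 in all, crops included, and the job is handed in when it is done.

```bash
ls; mkdir -p pics; python3 - <<'E'
from rig import arm
import cv2,numpy as np
for n in("scene","top"):
    im=arm.snapshot(n); cv2.imwrite(f"pics/{n}0.png",im[:,:,::-1]); c=arm.get_calibration(n); print(n,np.round(c["intrinsics"],1).tolist(),np.round(c["cam_to_world"],3).tolist())
print(arm.grip_depth,arm.current_t(),arm.current_force(),arm.current_width(),arm.current_tool_rot())
E
```

```text
pics
scene [[413.5, 0.0, 286.5], [0.0, 413.5, 206.5], [0.0, 0.0, 1.0]] [[0.818, 0.448, -0.36, 0.992], [0.574, -0.654, 0.492, -0.525], [-0.015, -0.609, -0.793, 0.888], [0.0, 0.0, 0.0, 1.0]]
top [[481.0, 0.0, 280.0], [0.0, 481.0, 216.6], [0.0, 0.0, 1.0]] [[0.008, -0.997, 0.077, 0.492], [-1.0, -0.007, 0.011, 0.006], [-0.01, -0.077, -0.997, 1.237], [0.0, 0.0, 0.0, 1.0]]
0.0188 0.1 [ 0.28035362 -0.33472665  0.65545876] 0.09112684141041234 [[ 9.72082361e-01  2.34639866e-01 -1.27068984e-04]
 [ 2.34639862e-01 -9.72081755e-01  1.09414263e-03]
 [ 1.33208038e-04 -1.09341220e-03 -9.99999393e-01]]
```

View pics/scene0.png

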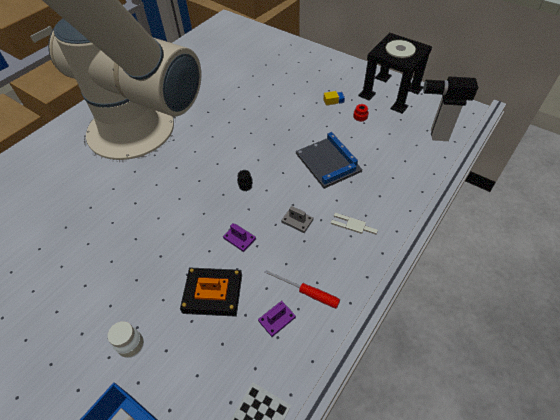

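View pics/top0.png

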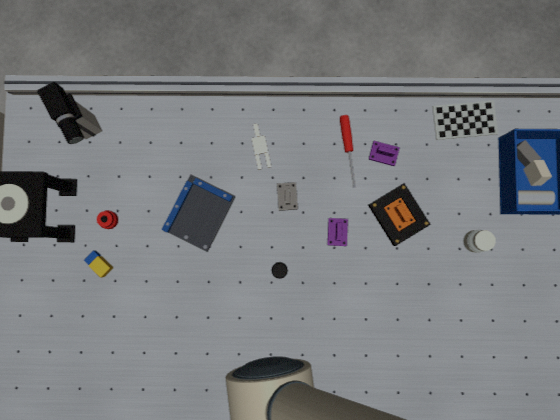

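The scene view shows the orange bracket in the mould at (211,288) and the fixture at (328,160). In the top view they are at (400,214) and (199,213). The purple and grey look-alikes stand between them. I'll measure colours and shapes next.

```bash
cat > h.py <<'E'
from rig import arm
import cv2, numpy as np
def ray(n,p):
    c=arm.get_calibration(n);T=np.array(c["cam_to_world"]);K=np.array(c["intrinsics"])
    d=T[:3,:3]@np.linalg.solve(K,[p[0],p[1],1.]);return T[:3,3],d/np.linalg.norm(d)
def plane(n,p,z):
    o,d=ray(n,p);return o+d*(z-o[2])/d[2]
def tri(ps,pt):
    (a,d),(b,e)=ray("scene",ps),ray("top",pt)
    s=np.linalg.lstsq(np.c_[d,-e],b-a,rcond=None)[0];P,Q=a+d*s[0],b+e*s[1]
    return (P+Q)/2,np.linalg.norm(P-Q)
def blob(im,lo,hi,roi):
    h=cv2.cvtColor(im,cv2.COLOR_RGB2HSV);m=cv2.inRange(h,lo,hi);k=np.zeros_like(m);x0,y0,x1,y1=roi;k[y0:y1,x0:x1]=255
    return m&k
E
python3 - <<'E'
from h import *
im={n:cv2.imread(f"pics/{n}0.png")[:,:,::-1].copy() for n in("scene","top")}
roi={"scene":((170,255,255,325),(285,120,372,195)),"top":((360,175,440,255),(155,165,245,260))}
tiles=[]
for n in roi:
    for k,(lo,hi) in enumerate((((5,120,60),(22,255,255)),((100,120,50),(125,255,255)))):
        x0,y0,x1,y1=r=roi[n][k]; m=blob(im[n],lo,hi,r)
        c=max(cv2.findContours(m,0,2)[0],key=cv2.contourArea); R=cv2.minAreaRect(c)
        print(n,k,cv2.countNonZero(m),R,cv2.boxPoints(R).round(1).tolist(), np.round(cv2.approxPolyDP(c,2,True)[:,0]).tolist())
        tiles.append(cv2.resize(im[n][y0:y1,x0:x1],(400,300),interpolation=cv2.INTER_CUBIC))
cv2.imwrite("pics/zoom.png",np.vstack([np.hstack(tiles[:2]),np.hstack(tiles[2:])])[:,:,::-1])
E
```

```text
scene 0 716 ((210.99034118652344, 288.1836853027344), (33.32229995727539, 21.91703224182129), 3.012787342071533) [[193.8000030517578, 298.29998779296875], [194.89999389648438, 276.3999938964844], [228.1999969482422, 278.1000061035156], [227.10000610351562, 300.0]] [[198, 278], [195, 298], [225, 299], [228, 279]]
scene 1 547 ((340.70794677734375, 159.3429718017578), (32.45303726196289, 51.478023529052734), 7.943471908569336) [[321.1000061035156, 182.60000610351562], [328.20001220703125, 131.60000610351562], [360.29998779296875, 136.10000610351562], [353.20001220703125, 187.10000610351562]] [[331, 132], [328, 133], [328, 139], [350, 163], [322, 176], [324, 183], [355, 170], [354, 163], [357, 160], [350, 157], [352, 155]]
top 0 624 ((399.36480712890625, 213.96780395507812), (28.628822326660156, 20.70185089111328), 58.392494201660156) [[383.0, 207.1999969482422], [400.70001220703125, 196.39999389648438], [415.70001220703125, 220.6999969482422], [398.1000061035156, 231.60000610351562]] [[401, 198], [384, 207], [399, 231], [415, 221]]
top 1 589 ((190.6280059814453, 199.54360961914062), (36.482421875, 77.37804412841797), 63.8118896484375) [[147.89999389648438, 200.1999969482422], [217.3000030517578, 166.10000610351562], [233.39999389648438, 198.8000030517578], [164.0, 233.0]] [[232, 196], [196, 178], [192, 183], [187, 181], [184, 186], [188, 189], [183, 188], [162, 229], [168, 231], [193, 183], [229, 201]]
```

View pics/zoom.png

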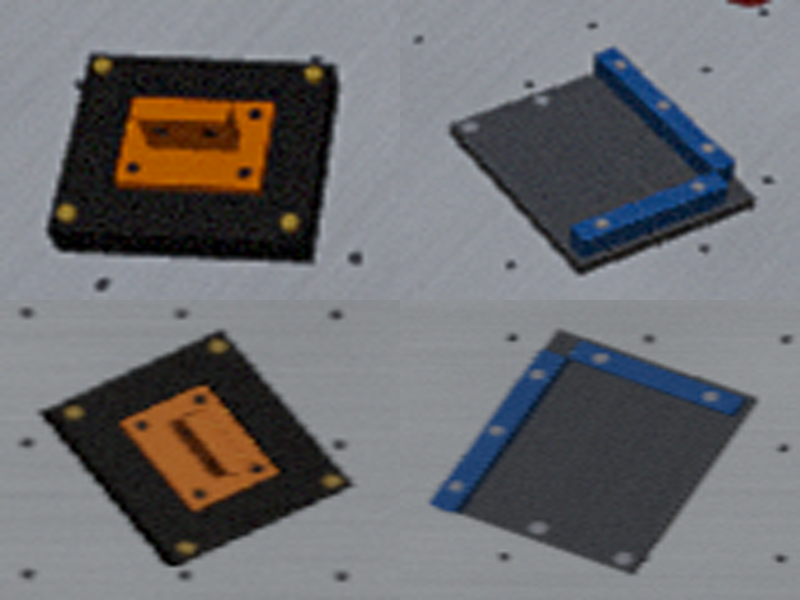

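The zoom shows the bracket base in the cavity with its rib along the long side. The fixture's long fence is at the left of the top view, from about (165,230) to (192,180). The short fence is at its top, running to (233,197), and the corner is near (193,183). Next I'll fit edges and triangulate.

```bash
cat > meas.py <<'E'
from h import *
im={n:cv2.imread(f"pics/{n}0.png")[:,:,::-1].copy() for n in("scene","top")}
S=6
def corners(n,lo,hi,r,box=True):
    x0,y0,x1,y1=r; big=cv2.resize(im[n][y0:y1,x0:x1],None,fx=S,fy=S,interpolation=cv2.INTER_CUBIC)
    m=cv2.inRange(cv2.cvtColor(big,cv2.COLOR_RGB2HSV),lo,hi)
    m=cv2.morphologyEx(m,cv2.MORPH_CLOSE,np.ones((2*S+1,)*2,np.uint8))
    c=max(cv2.findContours(m,0,1)[0],key=cv2.contourArea)
    f=lambda q:(np.asarray(q,float).reshape(-1,2)+.5)/S-.5+[x0,y0]
    return f(c), f(cv2.approxPolyN(c,4) if hasattr(cv2,"approxPolyN") else cv2.boxPoints(cv2.minAreaRect(c)))
O=((5,120,60),(22,255,255)); B=((100,120,50),(125,255,255))
cs,qs=corners("scene",*O,(170,255,255,325)); ct,qt=corners("top",*O,(360,175,440,255))
print("quad",qs.round(1).tolist(),qt.round(1).tolist())
# order by angle in each; match through plane z=.03 proximity
for p in qt:
    w=plane("top",p,.03); j=np.argmin([np.linalg.norm(plane("scene",q,.03)-w) for q in qs])
    P,g=tri(qs[j],p); print("base corner",P.round(4),"gap",round(g,4))
for n,c in(("top",ct),("scene",cs)):
    W=np.array([plane(n,p,.03)[:2] for p in c]).astype(np.float32)*1000
    print(n,"base rect@30mm",cv2.minAreaRect(W))
# fences in top, z=.032
cb,_=corners("top",*B,(155,165,245,260)); W=np.array([plane("top",p,.032) for p in cb])[:,:2]
a=np.radians(-28)
for it in range(3):
    x=np.array([np.cos(a),np.sin(a)]);y=np.array([-x[1],x[0]]);u,v=W@x,W@y
    e=np.percentile(v,97); s=(v>e-.006)&(u<u.max()-.035)&(u>u.min()+.006)
    vx,vy,px,py=cv2.fitLine(W[s].astype(np.float32),cv2.DIST_HUBER,0,1e-4,1e-4).ravel()
    a=np.arctan(vy/vx)
outer=np.array([px,py])@y
s2=(u>u.max()-.006)&(v<v.max()-.03)&(v>v.min()+.006)
l2=cv2.fitLine(W[s2].astype(np.float32),cv2.DIST_HUBER,0,1e-4,1e-4).ravel()
print("fix yaw long",np.degrees(a),"short",np.degrees(np.arctan2(l2[1],l2[0]))," u range",u.min(),u.max(),"v",v.min(),v.max())
ou=l2[2:]@x; print("outer v,u",outer,ou)
sl=(v>outer-.03)&(u<ou-.03); print("long bar width",outer-np.median(v[sl&(v<outer-.01)])); ss=(v<outer-.035)
print("short width",ou-np.median(u[ss&(u<ou-.01)]))
C=x*(ou-.016)+y*(outer-.016); print("corner",C)
E
python3 meas.py
```

```text
quad [[228.8, 278.1], [225.1, 300.1], [192.8, 298.4], [197.6, 276.6]] [[416.1, 220.8], [398.1, 231.8], [382.4, 206.9], [400.6, 196.1]]
base corner [ 0.5774 -0.3235  0.0272] gap 0.0005
base corner [ 0.5496 -0.2774  0.0291] gap 0.0004
base corner [ 0.6118 -0.2389  0.0286] gap 0.0002
base corner [ 0.6398 -0.2852  0.027 ] gap 0.0001
top base rect@30mm ((594.4644165039062, -280.835693359375), (72.83631896972656, 53.51865005493164), 31.85573959350586)
scene base rect@30mm ((595.5673828125, -281.8781433105469), (73.21025848388672, 54.94814682006836), 31.4499568939209)
fix yaw long -26.047392 short 64.04914  u range 0.35592438352552314 0.5114536493216059 v 0.4042605149537714 0.526903402069069
outer v,u 0.5261959 0.51098204
long bar width 0.01707591979095746
short width 0.016170498857976945
corner [0.6687417 0.2410221]
```

```bash
python3 - <<'E'
from h import *
a=np.radians(-26.3);x=np.array([np.cos(a),np.sin(a)]);y=np.array([-x[1],x[0]]);C=np.array([.6687,.2410])
for n,s,t in(("L-",(332.9,136.3),(167.6,223.9)),("L0",(342,146.3),(176.8,206.2)),("L+",(352,157),(185.8,188.4)),("S+",(349.8,166.8),(200,183.1)),("S-",(328.5,175.8),(225,195.4)),("p1",(315.7,145),(186.1,236.9)),("p2",(300.2,151.8),(205.2,247))):
    P,g=tri(s,t);d=P[:2]-C;print(n,P.round(4),"gap",round(g,4),"in fix",(d@x).round(4),(d@y).round(4))
# plate outline yaw: dark steel left/bottom edges in top
im=cv2.imread("pics/top0.png"); r=cv2.resize(im[165:260,155:245],None,fx=6,fy=6,interpolation=cv2.INTER_CUBIC)
h=cv2.cvtColor(r,cv2.COLOR_BGR2HSV); m=((h[:,:,2]<105)|(h[:,:,1]>110)).astype(np.uint8)*255
m=cv2.morphologyEx(cv2.morphologyEx(m,cv2.MORPH_OPEN,np.ones((25,25))),cv2.MORPH_CLOSE,np.ones((25,25)))
c=max(cv2.findContours(m,0,1)[0],key=cv2.contourArea)[:,0]
W=np.array([plane("top",(p+.5)/6-.5+[155,165],.012)[:2] for p in c]).astype(np.float32)*1000
print("plate",cv2.minAreaRect(W))
q=np.array([(p+.5)/6-.5+[155,165] for p in cv2.approxPolyN(c.reshape(-1,1,2),4)[0]]);w=np.array([plane("top",p,.012)[:2] for p in q]);print(w.round(4).tolist())
for i in range(4):
    d=w[(i+1)%4]-w[i];print(np.linalg.norm(d).round(4),np.degrees(np.arctan2(d[1],d[0])).round(2))
E
```

```text
L- [0.5652 0.3019 0.0312] gap 0.0015 in fix -0.1197 0.0087
L0 [0.6099 0.2794 0.0323] gap 0.0012 in fix -0.0697 0.0084
L+ [0.6555 0.2579 0.0322] gap 0.0016 in fix -0.0194 0.0093
S+ [0.6691 0.2222 0.0312] gap 0.0009 in fix 0.0087 -0.0167
S- [0.6381 0.1582 0.0329] gap 0.0011 in fix 0.0092 -0.0878
p1 [0.5333 0.258  0.0132] gap 0.0011 in fix -0.1289 -0.0447
p2 [0.5087 0.2098 0.0104] gap 0.0027 in fix -0.1296 -0.0989Traceback (most recent call last):
  File "<stdin>", line 10, in <module>
  File "h.py", line 7, in plane
    o,d=ray(n,p);return o+d*(z-o[2])/d[2]
        ~~~^^^^^
  File "h.py", line 4, in ray
    c=arm.get_calibration(n);T=np.array(c["cam_to_world"]);K=np.array(c["intrinsics"])
ValueError: time passes only in moves, steps and waits
```

The fence heights (32 mm), the plate (12 mm) and the corner agree within about 1 mm, and the fixture yaw is -26.0°. Now I'll grasp.

```bash
cat >> h.py <<'E'
def R(deg,flip=1):
    b=np.radians(deg);y=flip*np.array([-np.sin(b),np.cos(b),0]);z=np.array([0,0,-1.]);return np.c_[np.cross(y,z),y,z]
def st(tag=""):
    print(tag,"t",round(arm.current_t(),2),"p",np.round(arm.current_ee_pos(),4),"F",np.round(arm.current_force(),1),"M",np.round(arm.current_torque(),2),"w",round(arm.current_width(),4),"gf",round(arm.current_grasp_force(),1))
E
python3 - <<'E'
from h import *
b=[.595,-.2812]
for f in(1,-1):
    print(f,arm.solve_ik([*b,.16],R(31.7,f)),arm.solve_ik([.63,.234,.13],R(-26,f)))
f=min((1,-1),key=lambda f:max(abs(arm.solve_ik([*b,.16],R(31.7,f))[5]),abs(arm.solve_ik([.63,.234,.13],R(-26,f))[5])))
print(f)
arm.grip(.045); arm.move_to([*b,.16],R(31.7,f)); st("above")
arm.move_l([*b,.060],feed=.12); st("z60"); arm.move_l([*b,.037],feed=.04); st("down")
arm.grip(0.0); st("grip")
im=arm.snapshot("scene"); cv2.imwrite("pics/g.png",cv2.resize(im[230:340,150:290],(700,550))[:,:,::-1])
E
```

```text
1 [-3.04916769e+01  3.38551277e+01  7.56620950e+01 -2.54444375e-14
  7.04827773e+01 -1.52191677e+02] [ 1.52885662e+01  3.66843628e+01  7.51728877e+01 -2.54444375e-14
  6.81427495e+01 -4.87114338e+01]
-1 [-3.04916769e+01  3.38551277e+01  7.56620950e+01 -2.54444375e-14
  7.04827773e+01  2.78083231e+01] [ 1.52885662e+01  3.66843628e+01  7.51728877e+01 -2.54444375e-14
  6.81427495e+01  1.31288566e+02]
-1
above t 2.94 p [ 0.5946 -0.2822  0.1601] F [ 0.4 -1.1 -0.5] M [-0.06  0.03  0.02] w 0.0444 gf 0.0
z60 t 3.92 p [ 0.5954 -0.2815  0.0607] F [-0.   0.  -0.5] M [-0.   -0.04 -0.02] w 0.0451 gf 0.0
down t 4.65 p [ 0.5951 -0.2812  0.037 ] F [-0.5  0.1  0.4] M [ 0.   -0.08  0.01] w 0.0447 gf 0.0
grip t 5.25 p [ 0.5951 -0.2813  0.0371] F [-0.  -1.1  0.8] M [-0.02 -0.01 -0.05] w 0.0121 gf 30.0
```

View pics/g.png

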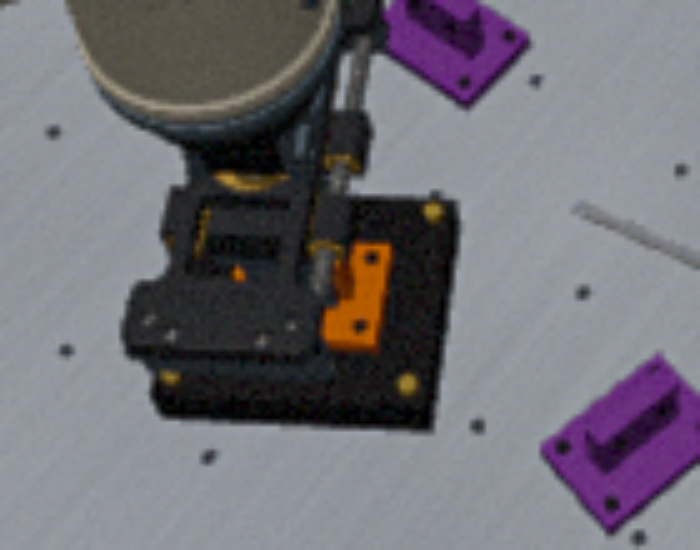

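The picture shows the rib held between the fingers in the mould, orange base at about (365,300) in the crop. The 12.1 mm opening confirms it. Lift, carry over and lower just short of the plate, away from the fences.

```bash
cat >> h.py <<'E'
A=np.radians(-26.);X=np.array([np.cos(A),np.sin(A)]);Y=np.array([-X[1],X[0]])
C=np.array([.6687,.2410])+.0006*X+.0006*Y
def fx(u,v,z): return [*(C+u*X+v*Y),z]
def FF():
    f=np.mean([(arm.sleep(.02),arm.current_force())[1] for _ in range(8)],0);return np.array([f[:2]@X,f[:2]@Y,f[2]])
E
python3 - <<'E'
from h import *
arm.move_l([.595,-.2812,.06],feed=.05); st("out"); arm.move_l([.595,-.2812,.15],feed=.15); st("up")
arm.move_to(fx(-.047,-.037,.15),R(-26,-1)); st("over")
arm.move_l(fx(-.047,-.037,.050),feed=.12); arm.move_l(fx(-.047,-.037,.036),feed=.04); st("low"); print(FF())
for n in("top","scene"):
    im=arm.snapshot(n);cv2.imwrite(f"pics/l{n}.png",im[:,:,::-1])
a=cv2.imread("pics/ltop.png")[150:260,140:260];b=cv2.imread("pics/lscene.png")[90:200,270:390]
cv2.imwrite("pics/l.png",cv2.resize(np.hstack([a,b]),(800,367),interpolation=cv2.INTER_CUBIC))
E
```

```text
out t 5.91 p [ 0.595  -0.2812  0.0602] F [-0.6 -0.2 -2.1] M [ 0.   -0.03  0.04] w 0.012 gf 30.0
up t 6.66 p [ 0.5945 -0.2809  0.1491] F [ 0.2 -0.7 -2.3] M [-0.01 -0.05  0.02] w 0.0124 gf 30.0
over t 8.51 p [0.6113 0.2279 0.1498] F [-0.   0.5 -2.3] M [0.05 0.04 0.01] w 0.012 gf 30.0
low t 9.99 p [0.6109 0.2286 0.0358] F [-0.4  0.2 -1.5] M [0.02 0.   0.04] w 0.0117 gf 30.0
[ 0.1575611   0.01237357 -1.82168781]
```

View pics/l.png

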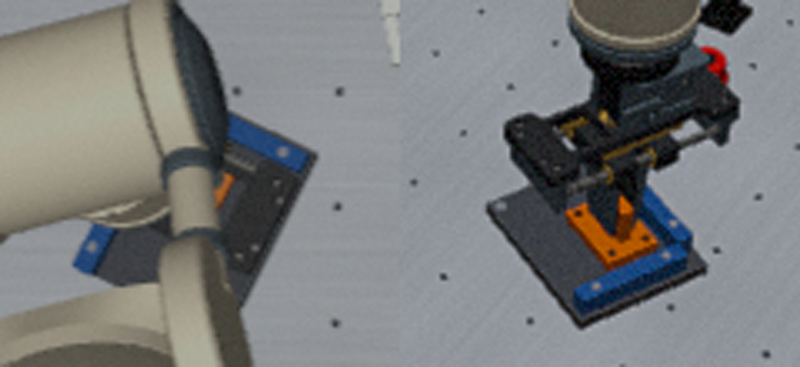

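The bracket hangs just above the plate, square to and clear of both fences (scene half, orange base at about (615,235)). Now I'll touch down, then push gently into each fence with force feedback.

```bash
cat > press.py <<'E'
from h import *
u,v,z=-.047,-.037,.036
f0=FF()
def step(): arm.move_l(fx(u,v,z),feed=.03); return FF()-f0
while z>.026:
    z-=.0005; f=step()
    if f[2]>4: break
print("touch z",z,f); st()
while v<-.020:
    v+=.001 if v<-.029 else .0004; f=step()
    if f[2]>9: z+=.0002
    if f[1]<-9: break
print("long v",v,z,f); st()
while u<-.030:
    u+=.001 if u<-.039 else .0004; f=step()
    if f[0]<-9: break
print("short u",u,f); st()
print("t",arm.current_t(),"cmd",u,v,z)
p=np.array(arm.current_ee_pos());print("actual uv",(p[:2]-C)@X,(p[:2]-C)@Y, f0)
E
python3 press.py
```

```text
touch z 0.030499999999999992 [-1.76406407 -1.7322521  10.52472576]
 t 14.57 p [0.6112 0.2286 0.0311] F [-1.8 -1.2  8.4] M [-0.15  0.48  0.02] w 0.0121 gf 30.0
long v -0.022599999999999974 0.03129999999999999 [  1.67455477 -11.46200312  10.5815081 ]
 t 23.77 p [0.6168 0.2403 0.0311] F [ -3.  -10.9   8.7] M [-2.    0.58  0.08] w 0.0119 gf 30.0
short u -0.03340000000000003 [-10.10854383  -9.06155489  14.67302435]
 t 32.21 p [0.6274 0.2351 0.0312] F [-12.6  -3.5  12.9] M [-0.66  2.06  0.17] w 0.0119 gf 30.0
t 32.2083 cmd -0.03340000000000003 -0.022599999999999974 0.03129999999999999
actual uv -0.035150798468014485 -0.023994921619951537 [ 0.08578573 -0.10276618 -2.04055795]
```

Both fences are in contact, at (u,v) = (-35.2,-24.0) mm measured against the expected (-35,-25). A small positive Mz hints at a slight clockwise yaw, so I'll probe the yaw and re-trim.

```bash
python3 - <<'E'
from h import *
f0=np.array([.086,-.103,-2.04]);u,v,z=-.0334,-.0226,.0313
T=arm.current_tool_rot();print("tool yaw",np.degrees(np.arctan2(T[0,1],-T[1,1])))
def m(): 
    f=FF()-f0;return f.round(1),round(np.mean([(arm.sleep(.02),arm.current_torque()[2])[1] for _ in range(6)]),3)
print(m())
for d in(.3,.6,1.0):
    arm.move_l(fx(u,v,z),R(-26+d,-1),feed=.03)
    T=arm.current_tool_rot();p=np.array(arm.current_ee_pos())[:2]-C;print(d,m(),"yaw",np.degrees(np.arctan2(T[0,1],-T[1,1])).round(2),(p@X).round(4),(p@Y).round(4),arm.current_t())
im=arm.snapshot("scene");cv2.imwrite("pics/p.png",cv2.resize(im[110:200,290:390],(800,600),interpolation=cv2.INTER_CUBIC)[:,:,::-1])
E
```

```text
tool yaw -25.977971650048982
(array([-10.2,  -9.3,  14.8]), np.float64(0.186))
0.3 (array([-10.1,  -9.5,  15.2]), np.float64(-0.417)) yaw -25.71 -0.0351 -0.024 32.925
0.6 (array([-10. ,  -9.5,  14.9]), np.float64(-0.646)) yaw -25.43 -0.0352 -0.024 33.4083
1.0 (array([-9.9, -9.5, 15. ]), np.float64(-0.781)) yaw -25.03 -0.0352 -0.0241 33.8917
```

View pics/p.png

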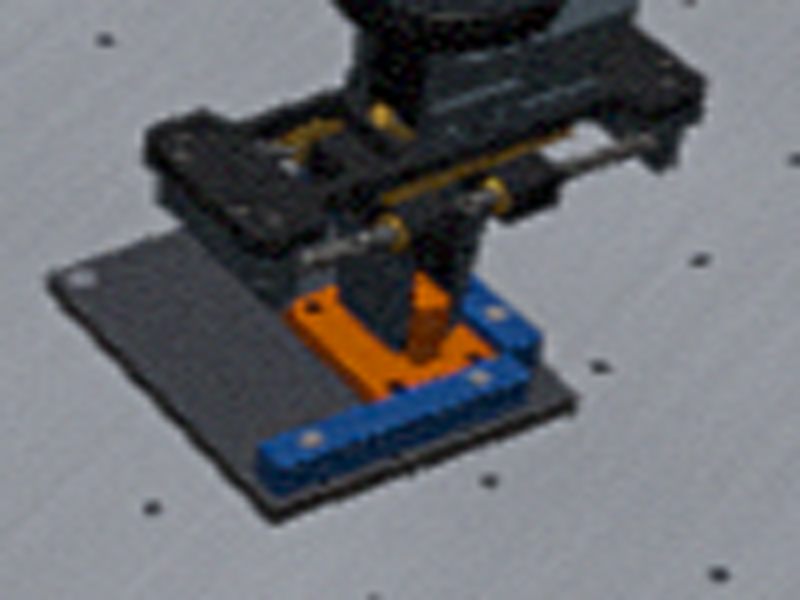

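The bracket is in the corner against both fences (crop: base edges at about (420,380) and (480,340)). Mz passes through zero near +0.1°, so I'll return there and re-check.

```bash
python3 - <<'E'
from h import *
f0=np.array([.086,-.103,-2.04]);u,v,z=-.0334,-.0226,.0313
def m():
    f=FF()-f0;return f.round(1),round(np.mean([(arm.sleep(.02),arm.current_torque()[2])[1] for _ in range(6)]),3)
for d,du in((.5,0),(.3,0),(.1,0),(.1,.0004)):
    arm.move_l(fx(u+du,v+du,z),R(-26+d,-1),feed=.03)
    p=np.array(arm.current_ee_pos())[:2]-C;print(d,m(),(p@X).round(4),(p@Y).round(4),arm.current_t())
st()
E
```

```text
0.5 (array([-10. ,  -9.7,  15.3]), np.float64(-0.486)) -0.0352 -0.0241 34.425
0.3 (array([-10.2,  -9.4,  15.5]), np.float64(-0.196)) -0.0352 -0.024 34.9083
0.1 (array([-10.3,  -9. ,  15.3]), np.float64(0.046)) -0.0352 -0.024 35.3917
0.1 (array([-12.2, -11.4,  18.2]), np.float64(0.053)) -0.0352 -0.024 35.875
 t 35.88 p [0.6274 0.2352 0.0312] F [-15.9  -5.3  16.2] M [-0.87  2.66  0.04] w 0.0119 gf 30.0
```

```bash
python3 - <<'E'
from h import *
arm.sleep(.3); print(FF()); st(); print(arm.sign_off())
E
```

```text
[-12.56631825 -11.60860557  16.23267249]
 t 36.31 p [0.6274 0.2351 0.0312] F [-16.7  -4.9  16.5] M [-0.9   2.63  0.02] w 0.0117 gf 30.0
the job is handed in; nothing more can be done
None
```

The job is handed in at 36.3 s: the orange bracket is flat on the plate in the fence corner, still gripped at 30 N and pressed with about 12 N against each fence, with near-zero twist.

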